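Turn the divider in the bakery's ring-bound picture binder

ROBOT

A 6-joint arm with a two-finger parallel gripper is mounted at the origin on the work surface. World frame = base frame: x ahead of the robot, y to its left, z up, the work surface at z = 0. Lengths are in m, angles in degrees, forces in N, time in s.
With the tool pointing down it reaches from about 0.4 to 0.825 m from the base axis. Payload 7 kg.
Tool frame: the origin (TCP) lies midway between the tips of the shut fingers; the grasp point (between the pads) lies 19 mm behind it (ctrl.grip_point_offset is the distance from the TCP to the grasp point, in m); x points along the fingers, y is the direction in which the jaws open and shut, and the axes are right-handed (so a half turn about x gives the same grasp; the last joint's range is limited). The gripper opens to 88 mm and grips with 3 to 60 N. Pads are 19 mm wide; open, the fingers measure 130 mm over their backs; the gripper's body (78 mm by 193 mm) begins 47 mm behind the grasp point.
Start: joints at [86.809, 20.546, 0.682, 0, -70.136, -16.507], TCP at [0.228, 0.635, 0.227] pointing down, gripper open.
Joint ranges: [-176.03, 176.03], [-82.01, 121.73], [-58.28, 71.71], [-173.87, 95.51], [-174.79, -0.11], [-173.66, 173.66]. Speed limits (degrees/s): [136.94, 136.94, 172.46, 180, 180, 180].

INTERFACE

Orientations are given as [roll, pitch, yaw] about the fixed x, y, z axes, in that order (R = Rz(yaw) Ry(pitch) Rx(roll)).
In Python, from plant import ctrl gives the robot as it stands.
- The arm moves only by the tool drive_tool, never from a script. Its argument "plan" is a list of rows, each a list of 3 entries, a list of its own where there are three numbers: the shift along the tool's x, y, z in m, then the turn, a rotation vector about the tool's x, y, z in degrees, then the opening, from 0 (shut) to 1 (fully open). In form: [[[dx, dy, dz], [wx, wy, wz], grip], ...]. A call has 1 to 20 rows; each row is the pose to reach, as a shift and turn from the pose measured when the call began, along the tool's axes at that moment; what a row does not reach only later rows make up. A row lasts 1/12 s, in which the tool goes at most 41.7 mm and 7.16 degrees, less where a joint would pass 70% of its speed; a pose out of reach is approached as far as the arm can. A call with a gripper value outside its range is refused whole. The fingers move at their own pace and stop on an object; the grip force is fixed at half the most. Time passes only in rows, so rows that repeat a pose let the fingers close. It gives the time, the measured TCP pose, the force and the opening at its end, in the units of the state.
- ctrl.get_obs(): the state, without advancing time (a new reading comes with each control period).
- ctrl.snapshot(name): name is "scene" or "side" or "wrist"; returns the picture (420x560x3 uint8, blue, green, red); there is no depth.
- ctrl.get_calibration(name): a dict with "fx", "fy", "cx", "cy" (pixels), "dist_coeffs" ([k1, k2, p1, p2, k3] as OpenCV has them; the pictures are not rectified), "R" (3x3) and "t" (3): a world point X has camera coordinates R X + t. Camera axes: x right, y down, z forward; pixel columns grow to the right and rows downward; lengths in m; the calibration is good to about 2 mm. A picture is of the moment at which its call begins: read the wrist's pose just before it. get_calibration takes no time and is no camera call; for the wrist camera it gives the pose at the moment of the call.
- ctrl.close_job(): hands the job in, once; it reports no verdict.
Trained networks look in the newest picture that a camera, given by its name, has taken for a name from the list of things; names that differ only in an ending like _2 or _b are one class to them, and where a whole thing is asked for, a point or a joint stands for the part that bears it (a point fixed in the world has none). Each returns a list of dicts, best first, with "confidence" (0 to 1); they miss things now and then, are a little off and sometimes report something else, mostly with a low value. They report only what shows in the picture. A call takes as long as a camera call.
- ctrl.cut_out(camera, name): "pixels" (420x560 bool, what is visible of it) and "pixel" ([column, row] in pixels, amid what is visible of it).
- ctrl.landmark_of(camera, name): "pixel" ([column, row] in pixels: a listed point, or the origin of a listed thing).
The state is a dict: "clock": time; "joint_pos": joint angles; "qvel": joint speeds; "tau": joint torques, N m; "tool_pos": TCP position; "orientation": TCP orientation; "force": force on the tool from outside, world axes, zero at the start; "moment": the same for the moment, N m; "opening": finger opening in m.
Only numpy, scipy, OpenCV 4.12 (cv2) and the standard library are available. Lean on these libraries where they do the work, as an engineer would, in place of code of your own. Each camera call takes 0.05 s, during which the arm holds its last target. There are 200 camera calls.

TASK

On the counter is an open ring binder on a low wooden stand. Turn its top leaf, the wide stiff divider with the yellow face, over the rings to the other side so that its blue face shows, and press it gently down until it lies fully flat. Turn only that leaf, leaving the card beneath it lying where it is, do not force anything, and leave the cup, the roll and the card reader alone.

Things in the scene. Friction and masses are not known exactly. Their poses are not given: they have to be found in the camera images.
- stand: Open ring binder on a dark wooden block, fixed to the counter; block 190 (x) x 240 (y) x 26 mm. Card stacks 150 mm long (x) on it reach to y = -114 and +114 mm; top of the left (+y) stack 57 mm above the counter. Origin: centre of the underside. x runs along the row of three steel rings, y to the left across them, z up.
- ring_axis (a point): Middle of the ring axis, the line about which the leaves turn: 60 mm above the counter over the stand's centre, along the stand's x. The rings (16 mm radius, at x = -55, 0, 55 mm) stand up to 78 mm above the counter.
- divider: Top leaf: rigid sheet 4 mm thick, 150 mm along the rings, reaching 10 to 150 mm from the ring axis. Starts on the right (-y), flat or raised up to 0.12 rad, yellow face up (brown discs); other face blue. Origin on the ring axis; axes as the stand's when flat at the start, turning about -x when lifted; at pi rad flat on the left. 90 g, stiff: stays at any angle; 1 to 2 N at its edge moves it.
- divider_edge (a point): Middle of the divider's free edge, mid-thickness, 150 mm from the ring axis: at the stand's (0, -150, 60) mm when flat at the start, (0, 150, 60) mm when turned over and flat. At the start the edge overhangs the card beneath by 24 mm and the wooden block by 30 mm; below it is free down to the counter. The left stack gives about 1 mm under a 5 N press.
- next_card (a joint): The grey card directly under the divider, 4 mm thick, 150 mm along the rings, reaching 126 mm from the ring axis, its top 4.5 mm below the divider's middle plane. Value: angle in rad lifted from flat on the right side (0 = flat); it too stays where it is left.
- cup: Closed brown takeaway cup, 82 mm across, 102 mm high, loose; origin at the centre of its underside.
- roll: Round brown bread roll, 90 mm across, 52 mm high, loose; origin at the centre of its underside.
- reader: Grey card reader with a black screen block, 130 x 78 x 42 mm, loose; origin at the centre of its underside.

How it is judged:
By the outcome, as a careful person would: the job done as asked, in the order asked, and still so for the second after the job is handed in, with the robot touching nothing.
It also fails if it takes over 51 s, if anything falls off the work surface, if the arm or the gripper's body presses on something with over 40 N, if the wrist force passes 120 N, or if a joint passes its speed limit or range.

## Working session

There is one attempt and no reset: what is moved stays moved. The work goes in short steps, Python scripts to look and compute and a tool call to move; the robot and the scene stay as the last step left them, time stands still between calls to the robot, and variables do not carry over. Pictures are saved under pics/ and viewed, about 8 in all and at most 12, crops included, and the job is handed in when it is done.

Besides the shell and the picture viewer there is one more tool, called after "Emit:" as a command line: name --argument value ..., lists and objects as JSON in quotes. drive_tool: Moves the arm, as the interface text tells. Its arguments: {"type":"object","properties":{"plan":{"type":"array","items":{"type":"array"}}},"required":["plan"]}

```bash
ls; mkdir -p pics
python3 - <<'E'
from plant import ctrl
import cv2,numpy as np
o=ctrl.get_obs(); print({k:np.round(v,4).tolist() for k,v in o.items()}, ctrl.grip_point_offset)
ims=[]
for c in ("scene","side"):
    im=ctrl.snapshot(c); cv2.imwrite(f"pics/{c}0.png",im)
    k=ctrl.get_calibration(c); print(c,{a:np.round(b,4).tolist() for a,b in k.items()})
    for n in ("stand","ring_axis","divider","divider_edge","next_card","cup","roll","reader"):
        print(n,[(np.round(d["pixel"],1).tolist(),round(d["confidence"],2)) for d in ctrl.landmark_of(c,n)[:2]])
E
```

```text
pics
{'clock': 0.0, 'joint_pos': [86.8084, 20.5929, 0.6342, -0.0209, -70.1354, -16.5057], 'qvel': [0.0076, 0.1318, -0.0959, 0.1065, 0.0483, -0.0595], 'tau': [0.0001, -58.271, 29.3079, 6.9978, 0.0072, -0.0002], 'tool_pos': [0.2274, 0.635, 0.2256], 'orientation': [94.7278, 89.9039, -104.9766], 'force': [-0.093, 0.3831, 0.0437], 'moment': [-0.0488, 0.02, -0.0109], 'opening': 0.0877} 0.0188
scene {'fx': 459.7041, 'fy': 459.7041, 'cx': 273.5223, 'cy': 216.5199, 'dist_coeffs': [-0.035, 0.0, 0.0, 0.0, 0.0], 'R': [[0.6487, 0.7609, 0.0165], [0.5122, -0.4204, -0.7489], [-0.5629, 0.4943, -0.6624]], 't': [-0.516, -0.2354, 1.3631]}
stand [([192.4, 231.0], 0.68), ([192.4, 250.7], 0.58)]
ring_axis [([194.8, 233.3], 0.65)]
divider [([195.7, 230.9], 0.58)]
divider_edge [([135.3, 267.6], 0.8)]Traceback (most recent call last):
  File "<stdin>", line 9, in <module>
ValueError: it knows: cup, divider, divider_edge, reader, ring_axis, roll, stand
```

Run:
```python
from plant import ctrl
import cv2,numpy as np
for c in ("scene","side"):
    im=ctrl.snapshot(c); cv2.imwrite(f"pics/{c}1.png",im)
    k=ctrl.get_calibration(c)
    if c=="side": print(c,{a:np.round(b,4).tolist() for a,b in k.items()})
    for n in ("stand","ring_axis","divider","divider_edge","cup","roll","reader"):
        print(c,n,[(np.round(d["pixel"],1).tolist(),round(d["confidence"],2)) for d in ctrl.landmark_of(c,n)[:2]])
```

```text
scene stand [([188.9, 249.0], 0.93)]
scene ring_axis [([192.8, 231.2], 0.75)]
scene divider [([195.8, 232.1], 0.95)]
scene divider_edge [([136.9, 268.0], 0.81)]
scene cup [([232.9, 333.9], 0.73)]
scene roll [([294.0, 270.6], 0.87), ([196.5, 231.2], 0.66)]
scene reader [([271.1, 181.1], 0.68)]
side {'fx': 513.7642, 'fy': 513.7642, 'cx': 272.8239, 'cy': 203.355, 'dist_coeffs': [-0.1509, 0.0, 0.0, 0.0, 0.0], 'R': [[0.8605, -0.5093, -0.013], [-0.258, -0.4136, -0.8731], [0.4393, 0.7547, -0.4873]], 't': [-0.4994, 0.2693, 0.7749]}
side stand [([279.8, 271.6], 0.64)]
side ring_axis [([281.7, 247.4], 0.84)]
side divider [([283.1, 251.0], 0.59)]
side divider_edge [([342.1, 282.3], 0.76)]
side cup [([385.0, 255.0], 0.61)]
side roll [([317.6, 217.2], 0.59)]
side reader [([181.4, 218.9], 0.69)]
```

View pics/scene0.png

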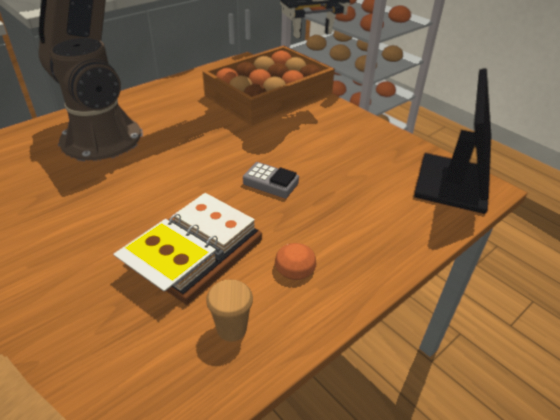

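```bash
sleep 1; ls pics
```

```text
scene0.png
scene1.png
side1.png
```

The scene view shows the binder at about (190,240), with the yellow leaf on its left at (160,250). The cup is at (230,310), the roll at (295,260) and the reader at (270,180).

```bash
cat > h.py <<'E'
from plant import ctrl
import cv2,numpy as np
from scipy.optimize import least_squares
from scipy.spatial.transform import Rotation as Rot
K={c:ctrl.get_calibration(c) for c in("scene","side")}
def proj(c,X,k=None):
    k=k or K[c]
    return cv2.projectPoints(np.atleast_2d(X).astype(float),cv2.Rodrigues(np.array(k["R"]))[0],np.array(k["t"],float),np.array([[k["fx"],0,k["cx"]],[0,k["fy"],k["cy"]],[0,0,1.]]),np.array(k["dist_coeffs"]))[0][:,0]
def w(p,X):  # stand pose p=(x,y,yaw)
    c,s=np.cos(p[2]),np.sin(p[2]);X=np.atleast_2d(X)
    return np.c_[p[0]+c*X[:,0]-s*X[:,1],p[1]+s*X[:,0]+c*X[:,1],X[:,2]]
def edge(a,x=0,r=.15): # divider point in stand frame
    return np.array([x,-r*np.cos(a),.06+r*np.sin(a)])
E
python3 - <<'E'
from h import *
L={"scene":{"st":(188.9,249),"ra":(193.5,232),"de":(136,267.8),"cup":(232.9,333.9),"roll":(294,270.6),"reader":(271.1,181.1)},
"side":{"st":(279.8,271.6),"ra":(281.7,247.4),"de":(342.1,282.3),"cup":(385,255),"roll":(317.6,217.2),"reader":(181.4,218.9)}}
def f(q):
    r=[]
    for c in L:
        P=proj(c,w(q,np.array([[0,0,0],[0,0,.06],edge(q[3])])))
        r+= (P-np.array([L[c][n] for n in("st","ra","de")])).ravel().tolist()
    return r
best=min((least_squares(f,[.5,.0,y,.05],loss="soft_l1") for y in np.arange(-3,3.2,1)),key=lambda s:s.cost)
q=best.x;print(q,np.degrees(q[2]),best.cost,np.round(f(q),1))
for n in("cup","roll","reader"):
    s=least_squares(lambda X:np.ravel([proj(c,[[X[0],X[1],0]])[0]-L[c][n] for c in L]),[.5,0]);print(n,s.x,s.cost)
np.save("q.npy",q)
out=[]
for c in("scene","side"):
    im=cv2.imread(f"pics/{c}1.png")
    B=[[x,y,z] for x in(-.095,.095) for y in(-.12,.12) for z in(0,.026)]
    E=[edge(q[3],x,r) for x in(-.075,.075) for r in(.01,.15)]
    P=proj(c,w(q,np.array(B+E+[[0,0,.06]])))
    u0=proj(c,w(q,[[0,-.02,.05]]))[0]-[105,100]
    M=np.float32([[1,0,-u0[0]],[0,1,-u0[1]]])
    big=cv2.warpAffine(im,M*3.8,(800,760),flags=cv2.INTER_CUBIC)
    for i,p in enumerate(P): cv2.circle(big,tuple(int(v) for v in (p-u0)*3.8),3,(0,0,255) if i<8 else (255,0,0),-1)
    big=big[100:660];cv2.imwrite(f"pics/{c}1z.png",big)
E
```

```text
[ 0.57582173 -0.03978868  0.18194897  0.04801394] 10.424908183178276 12.382287160742212 [ 6.8  1.9 -0.5 -0.8  0.   1.3  1.4  2.2 -0.6  0.9 -2.1 -0.8]
cup [ 0.79619318 -0.1014086 ] 10.276906469343306
roll [0.75672929 0.09273783] 2.724369675516929
reader [0.48651375 0.25651692] 0.39431798216768066
```

```bash
sleep 2
```

```text
(no output)
```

View pics/scene1z.png

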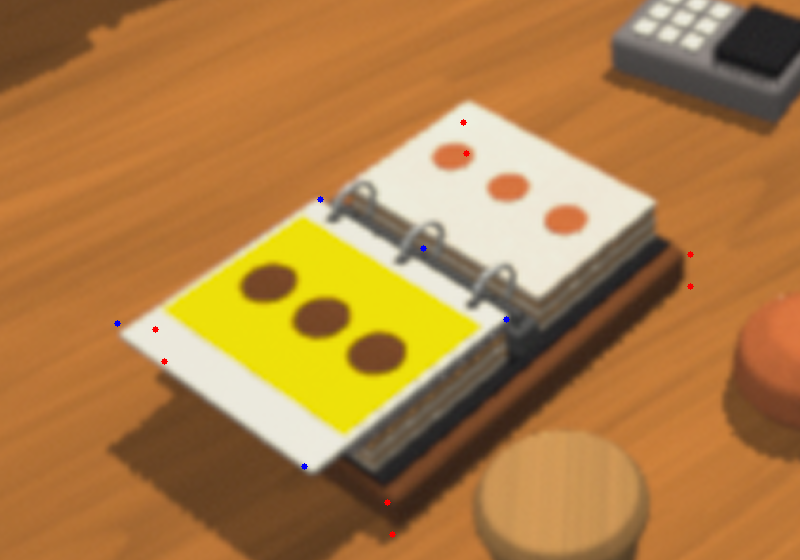

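View pics/side1z.png

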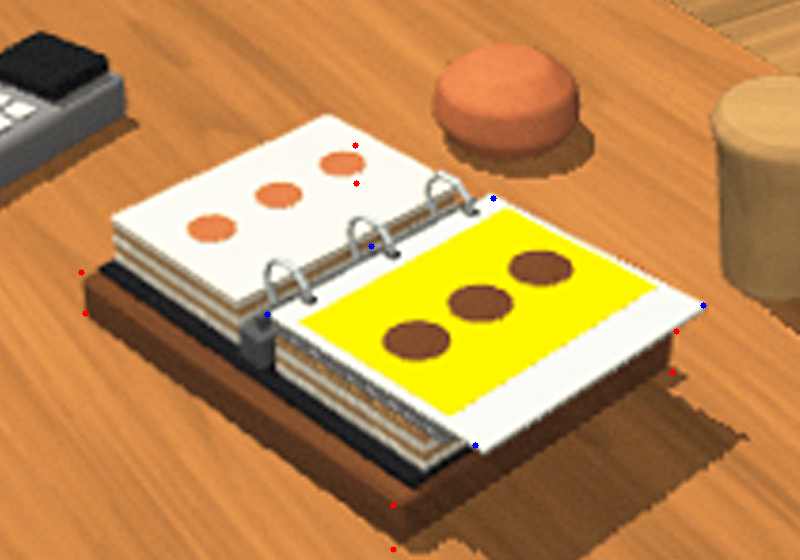

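Scene zoom: the leaf corners are at (120,334), (312,472), (325,200) and (513,318), and the fit is a few px off. Side zoom: the leaf corners are at (478,453) and (706,303), and the leaf is slightly raised. I'll refine the fit with these corners.

Run:
```python
from h import *
q0=np.load("q.npy")
D=lambda x,r:("d",x,r)
C={"scene":[(D(-.075,.15),120,334),(D(.075,.15),312,472),(D(.075,.01),513,318),((.095,-.12,.026),388,505),((.095,.12,.026),684,256),((-.075,.114,.057),468,100),((.075,.114,.057),656,204)],
"side":[(D(-.075,.15),478,453),(D(.075,.15),706,303),(D(.075,.01),492,195),(D(-.075,.01),268,318),((-.095,.12,.026),86,285),((-.095,-.12,.026),400,514),((-.075,.114,.057),113,217),((.075,.114,.057),328,114)]}
off={c:proj(c,w(q0,[[0,-.02,.05]]))[0]-[105,100] for c in C}
def pt(q,s):
    if s[0]=="d":
        a=q[3];return edge(a,s[1],s[2])+.002*np.array([0,np.sin(a),np.cos(a)])
    return np.array(s)
def f(q):
    r=[]
    for c in C:
        P=proj(c,w(q,np.array([pt(q,s) for s,_,_ in C[c]])))
        m=np.array([[u,v+100] for _,u,v in C[c]])/3.8+off[c]
        r+=(P-m).ravel().tolist()
    return np.array(r)
s=least_squares(f,q0,loss="soft_l1");q=s.x
print(q,np.degrees(q[2]),s.cost);print(np.round(f(q).reshape(-1,2),1).tolist())
np.save("q.npy",q)
for x in(-.075,0,.075):print(w(q,edge(q[3],x)))
```

```text
[ 0.57525615 -0.0407664   0.20280377  0.01377841] 11.619800133586171 8.973603185443846
[[-0.7, -0.3], [-0.7, -0.0], [-1.7, -0.6], [0.8, -0.4], [0.9, -1.3], [0.1, 0.4], [-0.5, -0.2], [1.5, -0.3], [-0.1, 1.4], [-0.1, 0.2], [0.5, -1.0], [-1.6, -2.0], [0.1, -1.9], [0.1, 0.1], [0.7, 0.5]]
[[ 0.53200282 -0.20278454  0.0620667 ]]
[[ 0.60546575 -0.18767831  0.0620667 ]]
[[ 0.67892868 -0.17257208  0.0620667 ]]
```

```bash
cat >> h.py <<'E'
q=np.load("q.npy"); S=Rot.from_euler("z",q[2])
SG=1
def R_(th,sg=None):
    sg=sg or SG; t=np.radians(th); x=np.array([0,np.cos(t),-np.sin(t)]);y=np.array([sg,0,0.])
    return S*Rot.from_matrix(np.c_[x,y,np.cross(x,y)])
def now():
    o=ctrl.get_obs(); return o,np.array(o["tool_pos"]),Rot.from_euler("xyz",o["orientation"],degrees=True)
def row(p,th,d=3):  # p stand-frame TCP
    o,P,R=now(); T=w(q,p)[0]
    return np.round(R.inv().apply(T-P),4).tolist(),np.round((R.inv()*R_(th)).as_rotvec(degrees=True),1).tolist()
def st(): 
    o,P,R=now();Ps=S.inv().apply(P-[q[0],q[1],0]);x=(S.inv()*R).apply([1,0,0])
    print("t",o["clock"],"stand",np.round(Ps,4),"th",round(np.degrees(np.arctan2(-x[2],x[1])),1),"F",np.round(S.inv().apply(o["force"]),1),"j",np.round(o["joint_pos"],0),"open",round(o["opening"],3))
E
python3 - <<'E'
from h import *
o,P,R=now();print(R.as_matrix().round(2))
for sg in(1,-1):
  for th in(40,90):print(sg,th,(R.inv()*R_(th,sg)).as_rotvec(degrees=True).round(1))
E
```

```text
[[ 0.   -0.34 -0.94]
 [-0.   -0.94  0.34]
 [-1.    0.   -0.  ]]
1 40 [-112.2   29.4  -52.3]
1 90 [-121.3   -0.    -0. ]
-1 40 [ 54.8 -45.4 -25.5]
-1 90 [58.7 -0.   0. ]
```

```bash
sed -i 's/^SG=1/SG=-1/' h.py
python3 - <<'E'
from h import *
c=lambda v:S.inv().apply(np.array(v)-[q[0],q[1],0])
print(row(c([.62,.2,.3]),90)); st()
E
```

```text
([-0.0734, 0.2777, -0.5163], [58.7, -0.0, 0.0])
t 1.05 stand [-0.2044  0.7324  0.2266] th 90.0 F [ 0.3 -0.1  0.4] j [ 87.  21.   1.   0. -70. -17.] open 0.088
```

Emit:
drive_tool --plan '[[[-0.03,0,0],[0,0,0],0],[[-0.05,0.02,-0.03],[5,0,0],0],[[-0.073,0.278,-0.516],[58.7,0,0],0],[[-0.073,0.278,-0.516],[58.7,0,0],0],[[-0.073,0.278,-0.516],[58.7,0,0],0],[[-0.073,0.278,-0.516],[58.7,0,0],0],[[-0.073,0.278,-0.516],[58.7,0,0],0],[[-0.073,0.278,-0.516],[58.7,0,0],0],[[-0.073,0.278,-0.516],[58.7,0,0],0],[[-0.073,0.278,-0.516],[58.7,0,0],0],[[-0.073,0.278,-0.516],[58.7,0,0],0],[[-0.073,0.278,-0.516],[58.7,0,0],0],[[-0.073,0.278,-0.516],[58.7,0,0],0],[[-0.073,0.278,-0.516],[58.7,0,0],0],[[-0.073,0.278,-0.516],[58.7,0,0],0],[[-0.073,0.278,-0.516],[58.7,0,0],0],[[-0.073,0.278,-0.516],[58.7,0,0],0]]'

```text
clock: 2.47
tool_pos: [0.6214, 0.197, 0.299]
orientation: [136.0, 90.0, -122.7]
force: [-0.7, 0.4, -1.5]
opening: 0.0006
```

Run:
```python
from h import *
st();print(row([0,-.24,.2],40));print(row([0,-.24,.2],90))
```

```text
t 2.4667 stand [0.093  0.2236 0.299 ] th 90.0 F [-0.6  0.5 -1.5] j [ 35.  16.   4.   0. -78. -23.] open 0.001
([0.0993, 0.0909, -0.464], [-0.3, -50.0, 0.1])
([0.0993, 0.0909, -0.464], [-0.3, -0.0, -0.0])
```

Emit:
drive_tool --plan '[[[0,0.09,-0.42],[0,0,0],0],[[0,0.09,-0.42],[0,0,0],0],[[0,0.09,-0.42],[0,0,0],0],[[0,0.09,-0.42],[0,-10,0],0],[[0,0.09,-0.42],[0,-20,0],0],[[0,0.09,-0.42],[0,-30,0],0],[[0,0.09,-0.42],[0,-35,0],0],[[0,0.09,-0.42],[0,-40,0],0],[[0,0.09,-0.42],[0,-45,0],0],[[0.05,0.091,-0.464],[0,-50,0],0],[[0.1,0.091,-0.464],[0,-50,0],0],[[0.1,0.091,-0.464],[0,-50,0],0],[[0.1,0.091,-0.464],[0,-50,0],0],[[0.1,0.091,-0.464],[0,-50,0],0],[[0.1,0.091,-0.464],[0,-50,0],0],[[0.1,0.091,-0.464],[0,-50,0],0],[[0.1,0.091,-0.464],[0,-50,0],0],[[0.1,0.091,-0.464],[0,-50,0],0]]'

```text
clock: 3.97
tool_pos: [0.6243, -0.2747, 0.202]
orientation: [-0.2, 40.2, 101.4]
force: [-0.9, -0.8, 0.7]
opening: 0.0003
```

Run:
```python
from h import *
st()
for p in([0,-.22,.05],[0,-.19,.04],[0,-.145,.036],[0,-.145,.042]):print(p,row(p,40))
cv2.imwrite("pics/s2.png",ctrl.snapshot("side"))
```

```text
t 3.9667 stand [ 0.001 -0.239  0.202] th 40.2 F [-1.  -0.7  0.7] j [ -30.   45.   37.  -39. -114.   35.] open 0.0
[0, -0.22, 0.05] ([0.1126, 0.0014, -0.1038], [0.0, -0.2, 0.2])
[0, -0.19, 0.04] ([0.1419, 0.0015, -0.0921], [0.0, -0.2, 0.2])
[0, -0.145, 0.036] ([0.1789, 0.0016, -0.0661], [0.0, -0.2, 0.2])
[0, -0.145, 0.042] ([0.175, 0.0016, -0.0616], [0.0, -0.2, 0.2])
```

View pics/s2.png

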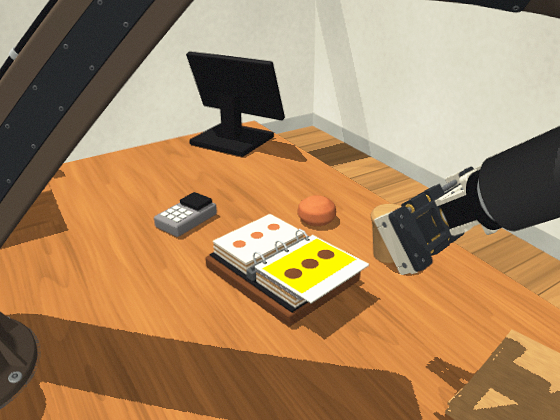

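The side view shows the tilted gripper at (400,240), to the right of the binder and clear of the cup. I'll descend outside the edge and go in under the overhang.

Emit:
drive_tool --plan '[[[0.04,0.001,-0.035],[0,0,0],0],[[0.08,0.001,-0.07],[0,0,0],0],[[0.113,0.001,-0.104],[0,0,0],0],[[0.113,0.001,-0.104],[0,0,0],0],[[0.113,0.001,-0.104],[0,0,0],0],[[0.13,0.001,-0.1],[0,0,0],0],[[0.142,0.001,-0.092],[0,0,0],0],[[0.142,0.001,-0.092],[0,0,0],0]]'

```text
clock: 4.68
tool_pos: [0.6146, -0.2246, 0.0424]
orientation: [-0.3, 40.2, 101.4]
force: [1.5, -0.4, 0.2]
opening: 0.0004
```

Run:
```python
from h import *
st()
for p in([0,-.18,.036],[0,-.16,.034],[0,-.145,.034]):print(p,row(p,40))
im=ctrl.snapshot("side");u=proj("side",w(q,[0,-.15,.06]))[0];u0=u-[90,65]
big=cv2.warpAffine(im,np.float32([[1,0,-u0[0]],[0,1,-u0[1]]])*4,(720,520),flags=cv2.INTER_CUBIC)
R=R_(40);T=now()[1]
for d in([0,.0,.0095],[0,0,-.0095],[-.05,0,.0095]):
    p=proj("side",T+R.apply(d))[0];cv2.circle(big,tuple(int(v) for v in(p-u0)*4),3,(0,0,255),-1)
cv2.imwrite("pics/s3.png",big)
```

```text
t 4.6833 stand [ 0.0015 -0.188   0.0424] th 40.2 F [ 1.4 -0.7  0.2] j [-27.  50.  24. -37. -99.  44.] open 0.0
[0, -0.18, 0.036] ([0.0103, 0.0015, 0.0003], [0.2, -0.2, 0.2])
[0, -0.16, 0.034] ([0.0268, 0.0016, 0.0116], [0.2, -0.2, 0.2])
[0, -0.145, 0.034] ([0.0383, 0.0016, 0.0213], [0.2, -0.2, 0.2])
```

View pics/s3.png

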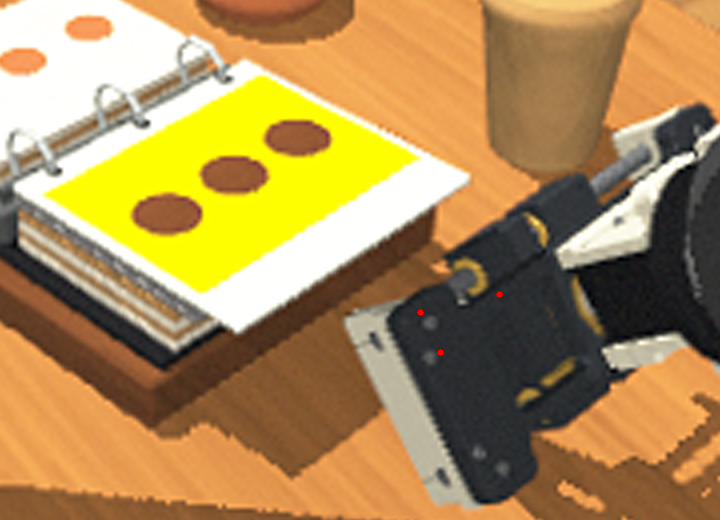

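The crop shows the gripper's near body end (plate at (345–450, 310–500)) with the fingers hidden behind it. This matches the body dimensions and is clear of the leaf. I'll move the tip in under the edge.

Emit:
drive_tool --plan '[[[0.0103,0.0015,0.0003],[0,0,0],0],[[0.0103,0.0015,0.0003],[0,0,0],0],[[0.027,0.0015,0.0116],[0,0,0],0],[[0.027,0.0015,0.0116],[0,0,0],0],[[0.038,0.0015,0.0213],[0,0,0],0],[[0.038,0.0015,0.0213],[0,0,0],0],[[0.038,0.0015,0.0213],[0,0,0],0]]'

```text
clock: 5.32
tool_pos: [0.6051, -0.1843, 0.0353]
orientation: [-0.4, 40.3, 101.4]
force: [-0.2, 0.2, -0.5]
opening: 0.0005
```

```bash
cat >> h.py <<'E'
def tcp(a,th,e):  # finger flank (a<=th) or tip corner on blue face; e=distance of tip in from edge
    a,t=np.radians(a),np.radians(th); x=np.array([0,np.cos(t),-np.sin(t)]); n=np.array([0,np.sin(t),np.cos(t)])
    r=np.array([0,-np.cos(a),np.sin(a)]); b=np.array([0,-np.sin(a),-np.cos(a)])
    H=np.array([0,0,.06])
    if a<=t: return H+.15*r+.002*b-.0095*n+e*x
    return H+(.15-e)*r+.002*b-.0095*n
E
python3 - <<'E'
from h import *
st()
for a,th,e in((0,40,.014),(5,40,.014),(10,40,.016),(15,40,.018),(20,40,.02),(25,40,.02),(30,40,.02),(35,42,.02),(40,45,.02)):
    p=tcp(a,th,e);print(a,p.round(4),row(p,th))
E
```

```text
t 5.3167 stand [ 0.0003 -0.1466  0.0353] th 40.3 F [-0.1  0.2 -0.5] j [-24.  48.  19. -38. -95.  45.] open 0.001
0 [ 0.     -0.1454  0.0417] ([-0.0032, 0.0003, 0.0057], [0.2, -0.3, 0.2])
5 [ 0.     -0.145   0.0548] ([-0.0113, 0.0002, 0.0159], [0.2, -0.3, 0.2])
10 [ 0.     -0.1419  0.0665] ([-0.0166, 0.0001, 0.0268], [0.2, -0.3, 0.2])
15 [ 0.     -0.1377  0.078 ] ([-0.0208, 0.0001, 0.0383], [0.2, -0.3, 0.2])
20 [ 0.     -0.1324  0.0893] ([-0.0241, 0.0, 0.0503], [0.2, -0.3, 0.2])
25 [ 0.     -0.1276  0.1014] ([-0.0283, -0.0, 0.0627], [0.2, -0.3, 0.2])
30 [ 0.     -0.1217  0.1131] ([-0.0313, -0.0001, 0.0755], [0.2, -0.3, 0.2])
35 [ 0.     -0.1155  0.124 ] ([-0.0336, -0.0002, 0.0877], [0.2, 1.7, 0.2])
40 [ 0.     -0.1088  0.134 ] ([-0.035, -0.0002, 0.0998], [0.2, 4.7, 0.2])
```

Emit:
drive_tool --plan '[[[-0.003,0,0.006],[0,0,0],0],[[-0.007,0,0.011],[0,0,0],0],[[-0.0113,0,0.016],[0,0,0],0],[[-0.014,0,0.0215],[0,0,0],0],[[-0.0166,0,0.027],[0,0,0],0],[[-0.0187,0,0.0325],[0,0,0],0],[[-0.0208,0,0.038],[0,0,0],0],[[-0.0225,0,0.044],[0,0,0],0],[[-0.024,0,0.05],[0,0,0],0],[[-0.024,0,0.05],[0,0,0],0]]'

```text
clock: 6.15
tool_pos: [0.6022, -0.1699, 0.0905]
orientation: [-0.5, 40.3, 101.3]
force: [0.3, 0.0, 0.5]
opening: 0.0002
```

Run:
```python
from h import *
st()
for a,th,e in((25,40,.02),(30,40,.02),(35,42,.022),(40,45,.024),(45,48,.025),(50,53,.025),(55,58,.025),(60,63,.025),(65,67,.025)):
    p=tcp(a,th,e);print(a,p.round(4),row(p,th))
im=ctrl.snapshot("side");im2=ctrl.snapshot("scene")
f=lambda im,c:cv2.warpAffine(im,np.float32([[1,0,-(c[0]-75)],[0,1,-(c[1]-75)]])*2.6,(390,390),flags=cv2.INTER_CUBIC)
cv2.imwrite("pics/s4.png",np.hstack([f(im,proj("side",w(q,[0,-.08,.08]))[0]),f(im2,proj("scene",w(q,[0,-.08,.08]))[0])]))
```

```text
t 6.15 stand [ 0.0004 -0.1319  0.0905] th 40.3 F [ 0.3 -0.1  0.5] j [-24.  43.  19. -39. -98.  42.] open 0.0
25 [ 0.     -0.1276  0.1014] ([-0.0038, 0.0003, 0.0111], [0.3, -0.3, 0.2])
30 [ 0.     -0.1217  0.1131] ([-0.0068, 0.0002, 0.0238], [0.3, -0.3, 0.2])
35 [ 0.     -0.114   0.1226] ([-0.0071, 0.0001, 0.036], [0.3, 1.7, 0.2])
40 [ 0.     -0.1059  0.1312] ([-0.0065, 0.0001, 0.0478], [0.3, 4.7, 0.2])
45 [ 0.     -0.0978  0.1397] ([-0.0058, 0.0, 0.0596], [0.3, 7.7, 0.2])
50 [ 0.     -0.0905  0.1479] ([-0.0056, -0.0, 0.0706], [0.3, 12.7, 0.2])
55 [ 0.     -0.0825  0.1555] ([-0.0044, -0.0001, 0.0815], [0.3, 17.7, 0.3])
60 [ 0.     -0.0738  0.1623] ([-0.0022, -0.0002, 0.0923], [0.3, 22.7, 0.3])
65 [ 0.     -0.0642  0.1684] ([0.0012, -0.0002, 0.1032], [0.3, 26.7, 0.3])
```

View pics/s4.png

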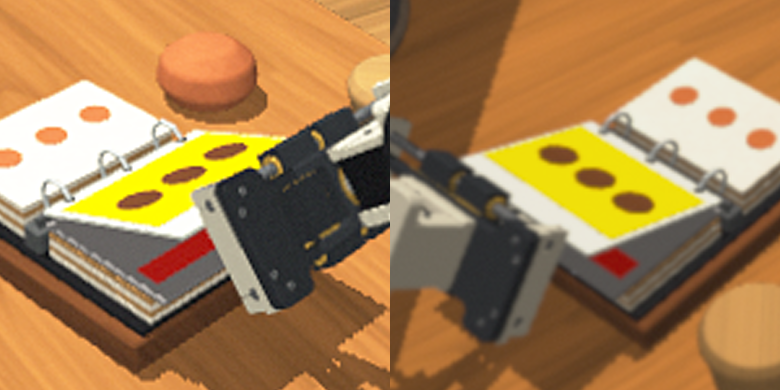

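The leaf is lifting alone. In the left view the grey card with the red patch lies flat below it at (180,260). I'll continue to about 65°.

Emit:
drive_tool --plan '[[[-0.002,0,0.0055],[0,0,0],0],[[-0.0038,0,0.011],[0,0,0],0],[[-0.0055,0,0.0175],[0,0,0],0],[[-0.0068,0,0.024],[0,0,0],0],[[-0.007,0,0.03],[0,1,0],0],[[-0.0071,0,0.036],[0,2,0],0],[[-0.0068,0,0.042],[0,3,0],0],[[-0.0065,0,0.048],[0,5,0],0],[[-0.006,0,0.054],[0,6,0],0],[[-0.0058,0,0.06],[0,8,0],0],[[-0.0057,0,0.065],[0,10,0],0],[[-0.0056,0,0.0706],[0,13,0],0],[[-0.005,0,0.076],[0,15,0],0],[[-0.0044,0,0.0815],[0,18,0],0],[[-0.0034,0,0.087],[0,20,0],0],[[-0.0022,0,0.0923],[0,23,0],0],[[-0.0005,0,0.098],[0,25,0],0],[[0.0012,0,0.1032],[0,27,0],0],[[0.0012,0,0.1032],[0,27,0],0]]'

```text
clock: 7.83
tool_pos: [0.5878, -0.1014, 0.1697]
orientation: [-1.3, 67.4, 100.6]
force: [0.4, 0.5, -0.7]
opening: 0.0004
```

Run:
```python
from h import *
st()
for a,th,e in((70,72,.025),(75,76,.025),(80,80,.025),(85,84,.025),(90,87,.025),(95,90,.025),(100,90,.025),(105,90,.025),(110,90,.025),(115,90,.025)):
    p=tcp(a,th,e);print(a,p.round(4),row(p,th))
```

```text
t 7.8333 stand [ 1.000e-04 -6.200e-02  1.697e-01] th 67.4 F [ 0.5  0.4 -0.7] j [ -6.  23.   1. -22. -77.  25.] open 0.0
70 [ 0.     -0.0545  0.1736] ([-0.0007, 0.0, 0.0084], [0.4, 4.6, 0.4])
75 [ 0.     -0.0439  0.1778] ([-0.0005, -0.0, 0.0198], [0.3, 8.6, 0.4])
80 [ 0.     -0.033   0.1811] ([0.0006, -0.0001, 0.0311], [0.3, 12.6, 0.4])
85 [ 0.     -0.0223  0.1834] ([0.0026, -0.0002, 0.0418], [0.3, 16.6, 0.5])
90 [ 0.     -0.0115  0.1845] ([0.0057, -0.0002, 0.0523], [0.3, 19.6, 0.5])
95 [ 0.     -0.0006  0.1847] ([0.0097, -0.0003, 0.0624], [0.3, 22.6, 0.5])
100 [0.     0.0102 0.1834] ([0.0151, -0.0003, 0.0719], [0.3, 22.6, 0.5])
105 [0.     0.0209 0.1813] ([0.0212, -0.0003, 0.081], [0.3, 22.6, 0.5])
110 [0.     0.0314 0.1781] ([0.0281, -0.0003, 0.0894], [0.3, 22.6, 0.5])
115 [0.     0.0415 0.1741] ([0.0357, -0.0003, 0.0972], [0.3, 22.6, 0.5])
```

Emit:
drive_tool --plan '[[[-0.0007,0,0.0084],[0,4.6,0],0],[[-0.0006,0,0.014],[0,6.6,0],0],[[-0.0005,0,0.0198],[0,8.6,0],0],[[0,0,0.0255],[0,10.6,0],0],[[0.0006,0,0.0311],[0,12.6,0],0],[[0.0015,0,0.0365],[0,14.6,0],0],[[0.0026,0,0.0418],[0,16.6,0],0],[[0.004,0,0.047],[0,18,0],0],[[0.0057,0,0.0523],[0,19.6,0],0],[[0.0077,0,0.0575],[0,21,0],0],[[0.0097,0,0.0624],[0,22.6,0],0],[[0.0124,0,0.067],[0,22.6,0],0],[[0.0151,0,0.072],[0,22.6,0],0],[[0.018,0,0.0765],[0,22.6,0],0],[[0.0212,0,0.081],[0,22.6,0],0],[[0.0247,0,0.0853],[0,22.6,0],0],[[0.0281,0,0.0894],[0,22.6,0],0],[[0.032,0,0.0933],[0,22.6,0],0],[[0.0357,0,0.0972],[0,22.6,0],0],[[0.0357,0,0.0972],[0,22.6,0],0]]'

```text
clock: 9.5
tool_pos: [0.5662, 0.0006, 0.1735]
orientation: [-91.8, 89.5, 10.0]
force: [-0.3, -0.6, -0.4]
opening: 0.0006
```

Run:
```python
from h import *
st()
for a in range(120,176,5):
    p=tcp(a,90,.025+.015*(a-120)/55);print(a,p.round(4),row(p,90))
im=ctrl.snapshot("side");im2=ctrl.snapshot("scene")
f=lambda im,c:cv2.warpAffine(im,np.float32([[1,0,-(c[0]-75)],[0,1,-(c[1]-75)]])*2.6,(390,390),flags=cv2.INTER_CUBIC)
cv2.imwrite("pics/s5.png",np.hstack([f(im,proj("side",w(q,[0,0,.1]))[0]),f(im2,proj("scene",w(q,[0,0,.1]))[0])]))
```

```text
t 9.5 stand [-0.0005  0.0423  0.1735] th 90.0 F [-0.4 -0.5 -0.4] j [ 20.  12. -18.   0. -59.  -8.] open 0.001
120 [0.     0.0513 0.1693] ([0.0042, -0.0005, 0.0089], [0.2, -0.0, 0.5])
125 [0.     0.0598 0.1624] ([0.0111, -0.0005, 0.0174], [0.2, -0.0, 0.5])
130 [0.     0.0676 0.155 ] ([0.0185, -0.0005, 0.0252], [0.2, -0.0, 0.5])
135 [0.     0.0746 0.1469] ([0.0266, -0.0004, 0.0323], [0.2, -0.0, 0.5])
140 [0.     0.0808 0.1384] ([0.0351, -0.0004, 0.0385], [0.2, -0.0, 0.5])
145 [0.     0.0862 0.1294] ([0.0441, -0.0003, 0.0438], [0.2, -0.0, 0.5])
150 [0.     0.0907 0.1201] ([0.0533, -0.0003, 0.0483], [0.2, -0.0, 0.5])
155 [0.     0.0943 0.1106] ([0.0629, -0.0002, 0.052], [0.2, -0.0, 0.5])
160 [0.     0.097  0.1009] ([0.0726, -0.0001, 0.0547], [0.2, -0.0, 0.5])
165 [0.     0.0989 0.0911] ([0.0824, -0.0001, 0.0566], [0.2, -0.0, 0.5])
170 [0.     0.0998 0.0813] ([0.0922, 0.0, 0.0575], [0.2, -0.0, 0.5])
175 [0.     0.0999 0.0716] ([0.1019, 0.0001, 0.0576], [0.2, -0.0, 0.5])
```

View pics/s5.png

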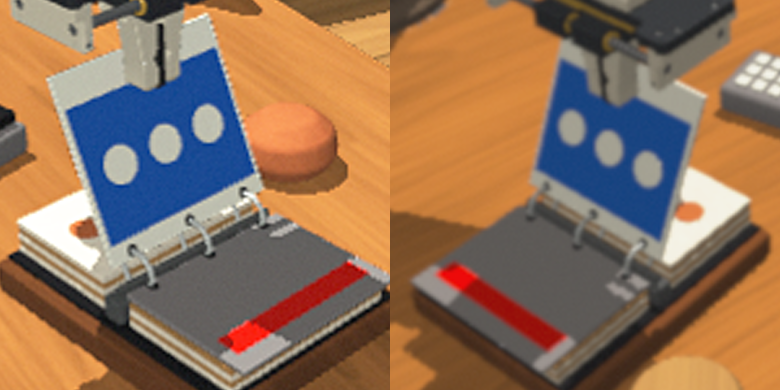

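The leaf is past vertical with the blue face towards the fingers, and the grey card is flat. I'll carry on down.

Emit:
drive_tool --plan '[[[0.0042,0,0.0089],[0,0,0],0],[[0.0076,0,0.0131],[0,0,0],0],[[0.0111,0,0.0174],[0,0,0],0],[[0.0148,0,0.0213],[0,0,0],0],[[0.0185,0,0.0252],[0,0,0],0],[[0.0225,0,0.0288],[0,0,0],0],[[0.0266,0,0.0323],[0,0,0],0],[[0.031,0,0.0354],[0,0,0],0],[[0.0351,0,0.0385],[0,0,0],0],[[0.0396,0,0.0412],[0,0,0],0],[[0.0441,0,0.0438],[0,0,0],0],[[0.0487,0,0.046],[0,0,0],0],[[0.0533,0,0.0483],[0,0,0],0],[[0.058,0,0.0502],[0,0,0],0],[[0.0629,0,0.052],[0,0,0],0],[[0.0678,0,0.0534],[0,0,0],0],[[0.0726,0,0.0547],[0,0,0],0],[[0.0775,0,0.0556],[0,0,0],0],[[0.0824,0,0.0566],[0,0,0],0],[[0.0824,0,0.0566],[0,0,0],0]]'

```text
clock: 11.27
tool_pos: [0.555, 0.0555, 0.0903]
orientation: [-95.1, 89.6, 6.8]
force: [-0.3, -0.7, 0.3]
opening: 0.0002
```

Run:
```python
from h import *
st();print(row([0,.1,.068],90),row([0,.1,.063],90))
```

```text
t 11.2667 stand [-0.0004  0.0984  0.0903] th 90.0 F [-0.4 -0.6  0.3] j [ 26.  17. -25.   0. -48. -14.] open 0.0
([0.0223, -0.0003, 0.0016], [0.2, -0.0, 0.4]) ([0.0273, -0.0002, 0.0016], [0.2, -0.0, 0.4])
```

Emit:
drive_tool --plan '[[[0.005,0,0.0015],[0,0,0],0],[[0.01,0,0.0015],[0,0,0],0],[[0.014,0,0.0015],[0,0,0],0],[[0.018,0,0.0015],[0,0,0],0],[[0.021,0,0.0015],[0,0,0],0],[[0.023,0,0.0015],[0,0,0],0],[[0.024,0,0.0015],[0,0,0],0],[[0.025,0,0.0015],[0,0,0],0],[[0.025,0,0.0015],[0,0,0],0],[[0.025,0,0.0015],[0,0,0],0]]'

```text
clock: 12.1
tool_pos: [0.5549, 0.057, 0.0653]
orientation: [-95.2, 89.6, 6.6]
force: [0.4, -0.6, -0.4]
opening: -0.0002
```

Run:
```python
from h import *
st()
```

```text
t 12.1 stand [-0.0002  0.0999  0.0653] th 90.0 F [ 0.3 -0.7 -0.4] j [ 26.  19. -26.   0. -45. -14.] open -0.0
```

Now small downward steps while watching the force.

Emit:
drive_tool --plan '[[[0.001,0,0],[0,0,0],0],[[0.0015,0,0],[0,0,0],0],[[0.002,0,0],[0,0,0],0],[[0.0025,0,0],[0,0,0],0],[[0.003,0,0],[0,0,0],0],[[0.003,0,0],[0,0,0],0],[[0.003,0,0],[0,0,0],0]]'

```text
clock: 12.68
tool_pos: [0.5549, 0.057, 0.0623]
orientation: [-95.6, 89.6, 6.2]
force: [0.5, -0.3, 0.2]
opening: 0.0007
```

Emit:
drive_tool --plan '[[[0.0005,0,0],[0,0,0],0],[[0.001,0,0],[0,0,0],0],[[0.001,0,0],[0,0,0],0],[[0.001,0,0],[0,0,0],0]]'

```text
clock: 13.02
tool_pos: [0.5551, 0.057, 0.0616]
orientation: [-95.6, 89.6, 6.3]
force: [-0.7, -0.4, 5.3]
opening: 0.0004
```

Emit:
drive_tool --plan '[[[0.0005,0,0],[0,0,0],0],[[0.0005,0,0],[0,0,0],0],[[0.0005,0,0],[0,0,0],0],[[0.0005,0,0],[0,0,0],0]]'

```text
clock: 13.35
tool_pos: [0.5552, 0.057, 0.0614]
orientation: [-95.5, 89.6, 6.3]
force: [-1.0, 0.3, 5.8]
opening: 0.0002
```

Emit:
drive_tool --plan '[[[-0.005,0,0],[0,0,0],0],[[-0.03,0,0],[0,0,0],0],[[-0.07,0,0],[0,0,0],0],[[-0.11,0,0],[0,0,0],0],[[-0.15,0,-0.03],[0,0,0],0],[[-0.19,0,-0.07],[0,0,0],0],[[-0.2,0,-0.1],[0,0,0],0],[[-0.2,0,-0.14],[0,0,0],0],[[-0.2,0,-0.18],[0,0,0],0],[[-0.2,0,-0.22],[0,0,0],0],[[-0.2,0,-0.22],[0,0,0],0]]'

```text
clock: 14.27
tool_pos: [0.5989, -0.1637, 0.2612]
orientation: [-102.6, 89.6, -0.9]
force: [0.1, 0.9, -0.2]
opening: 0.0005
```

Run:
```python
from h import *
st()
im=ctrl.snapshot("side");im2=ctrl.snapshot("scene")
def f(c,im):
    u0=proj(c,w(q,[0,.04,.05]))[0]-[65,75]
    b=cv2.warpAffine(im,np.float32([[1,0,-u0[0]],[0,1,-u0[1]]])*3,(395,450),flags=cv2.INTER_CUBIC)
    for x in(-.075,.075):
        for z in (.062,.058):
            p=(proj(c,w(q,[x,.15,z]))[0]-u0)*3;cv2.circle(b,tuple(int(round(v)) for v in p),1,(0,0,255),-1)
    for n in("divider_edge","next_card"):
        try:print(c,n,ctrl.landmark_of(c,n)[:1],proj(c,w(q,[0,.15,.06])))
        except Exception as e:pass
    for n in("cup","roll","reader"):print(c,n,[np.round(d["pixel"],1) for d in ctrl.landmark_of(c,n)[:1]])
    return b
cv2.imwrite("pics/s6.png",np.hstack([f("side",im),np.zeros((450,5,3),np.uint8)]))
ctrl.snapshot("scene")
cv2.imwrite("pics/s6.png",np.hstack([cv2.imread("pics/s6.png"),f("scene",im2)]))
```

```text
t 14.2667 stand [-0.0016 -0.1252  0.2612] th 90.1 F [ 0.2  0.9 -0.2] j [  3.  14.  -4.   0. -72.   9.] open 0.0
side divider_edge [{'pixel': [232.9, 219.0], 'confidence': 0.68}] [[231.74243312 218.9692973 ]]
side cup [array([384.4, 252.2])]
side roll [array([317.3, 218.2])]
side reader [array([184.5, 219.1])]
scene divider_edge [{'pixel': [191.8, 248.8], 'confidence': 0.24}] [[238.84114723 196.85239008]]
scene cup [array([233.2, 330.2])]
scene roll [array([294.5, 268.2])]
scene reader [array([268.6, 180.2])]
```

View pics/s6.png

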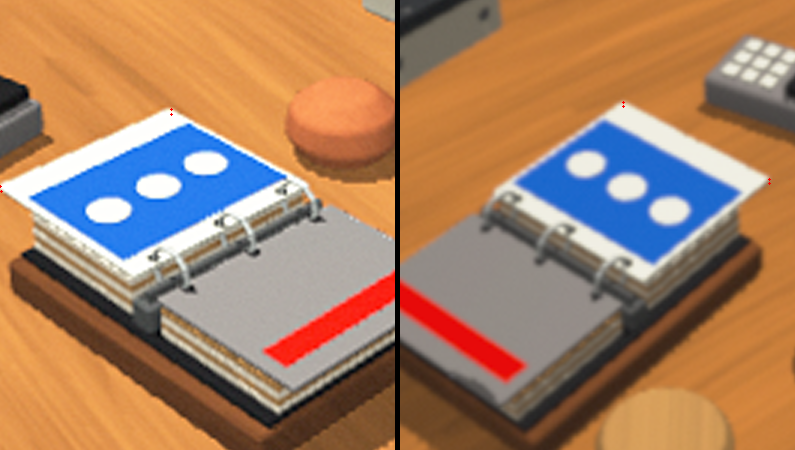

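The leaf lies flat: its corners sit within about 1 mm of the predicted flat position in both views. The grey card is flat and the other items have not moved. Handing in.

```bash
python3 -c "
from plant import ctrl
print(ctrl.close_job())"
```

```text
the job is handed in; nothing more can be done
None
```

The divider is turned over, with its blue face up and lying flat on the left stack. I handed the job in at about 15 s of robot time. I lifted it from under its overhanging edge with the shut fingertips, swung it over the rings, and pressed it down to about 5.8 N. The arm then backed off to about 26 cm above the counter, clear of everything.

**Final checks:**
- **Leaf:** in both camera views its corners match the predicted flat position to about 1 mm. The side camera's edge detection was about 1 px off.
- **Grey card:** it stayed flat on the right in both views.
- **Cup, roll and reader:** their detected positions are within about 4 px of where they started, which is within the detector's scatter.
- **Disagreement:** the scene camera's edge detection gave a wrong spot, (192,249), where about (239,197) was expected. Its confidence was low (0.24) and the picture contradicts it, so I ignored it.

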